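Hold the scan head over the uncovered sample dish

TASK

Uncover the sample dish: lift off its lid and leave it lying flat in the middle of the cork mat. Then take the scan head out of its dock, carry it over the top of the test-tube rack without hitting the rack or disturbing the tubes or the other glassware, and bring it over the open dish without ever touching the dish with it. Finish while still holding it there, still and level, centred over the dish, lengthways along it, with its underside about 20 mm above the rim: do not put it down or let go.

Things in the scene. Friction and masses are not known exactly. Their poses are not given: they have to be found in the camera images.
- lid_grip (a point): Centre of the dark bridge handle of the loose white lid on the dish. Its crossbar is 12 mm thick (x), 68 long (y), 14 high, 24 mm clear above the lid; this point is 7 mm below its top, 37 mm above the underside of the plate (70 x 126 x 6 mm), under which a 48 x 104 mm lip hangs 4 mm, loosely in the dish. Lift straight up. 0.11 to 0.23 kg. Starts square on the dish, y along its long side, z up.
- dish: Oblong white porcelain sample dish, 64 x 120 mm (x, y; its long side is along its y) and 30 mm high, fixed on a steel foot 84 x 144 x 6 mm that cannot move. Three coloured discs lie in a row in it, well below the rim. Origin on the table under its centre, z up.
- dish_rim (a point): Centre of the dish's open mouth, level with the rim, 36 mm above the table; axes as the dish (y along the long side).
- mat: Flat brown cork mat, fixed, 130 x 160 x 6 mm (x, y, z), where the lid is to be put. Origin on the table under its centre. A lid lying on it stands on its lip: its handle centre (lid_grip) is then 47 mm above the table.
- dock: Low black dock, fixed, 56 x 116 mm (x, y), 14 mm high with 5 mm walls and floor: a shallow tray in which the scan head stands with 3 mm play all round. Origin on the table under its centre.
- head_grip (a point): Centre of the scan head's upright black grip, a block 22 mm thick (x), 30 mm wide (y) and 70 mm tall, rising from the middle of the head's white box; pinch it across its 22 mm. The box is 40 x 100 x 42 mm (x, y, z; long side along y) with a blue stripe. This point is 35 mm above the box's top and 77 mm straight above the underside. 0.2 to 0.42 kg, balanced under the grip; it stands upright in the dock.
- head_window (a point): Centre of the scan head's underside, where its window is, 77 mm straight below head_grip; axes as the head (y along the long side, z up).
- rack: Cream-coloured test-tube rack, fixed, 224 x 58 mm (x, y; long side along its x), 80 mm high at its two ends, standing between the dock and the dish. Origin on the table under its centre.
- tube0_top (a point): Top centre of a loose test tube 16 mm thick and 100 mm tall with a red stopper, standing in the rack; the top is 110 mm above the table. Leave it alone.
- tube1_top (a point): Top centre of a loose test tube 16 mm thick and 100 mm tall with a yellow stopper, standing in the rack; the top is 110 mm above the table. Leave it alone.
- tube2_top (a point): Top centre of a loose test tube 16 mm thick and 100 mm tall with a red stopper, standing in the rack; the top is 110 mm above the table. Leave it alone.
- tube3_top (a point): Top centre of a loose test tube 16 mm thick and 100 mm tall with a blue stopper, standing in the rack; the top is 110 mm above the table. Leave it alone.
- mortar: Loose white porcelain mortar, 112 mm across, with its pestle (highest point about 100 mm), a bystander at the far side. Origin under its centre.
- beaker: Loose clear plastic beaker, 90 mm across, 105 mm tall, a bystander. Origin under its centre.
- jar: Loose amber glass jar, 56 mm across, 85 mm tall, a bystander. Origin under its centre.
- flask: Loose white plastic bottle with a red cap, 60 mm across, 150 mm tall, a bystander on the left. Origin under its centre.
Things that resemble listed ones, but are neither listed nor needed, are in the scene too. Leave any green or yellow look-alike of the part that bears lid_grip alone.

How it is judged:
By the outcome, as a careful person would: the job done as asked, in the order asked, and still so for the second after the job is handed in, while the arm keeps its last pose, push and grip.
It also fails if it takes over 70 s, if anything falls off the work surface, if the arm or the gripper's body presses on something with over 40 N, if the wrist force passes 120 N, or if a joint passes its speed limit or range.

ROBOT

A 6-joint arm with a two-finger parallel gripper is mounted at the origin on the work surface. World frame = base frame: x ahead of the robot, y to its left, z up, the work surface at z = 0. Lengths are in m, angles in rad, forces in N, time in s.
With the tool pointing down it reaches from about 0.35 to 0.775 m from the base axis. Payload 7.3 kg.
Tool frame: the origin (TCP) lies at the very end of the fingers, on their centre line; the grasp point (between the pads) lies grip_point_offset behind it (grip_point_offset is the distance from the TCP to the grasp point, in m); z points along the fingers, y is the direction in which the jaws open and shut (so a half turn about z gives the same grasp; the last joint's range is limited). The gripper opens to 92 mm and grips with 3 to 60 N. Pads are 19 mm wide; open, the fingers measure 130 mm over their backs; the gripper's body (75 mm by 190 mm) begins 47 mm behind the grasp point.
Start: joints at [-1.25, 0.342, 1.524, -0, 1.275, -0.146], TCP at [0.236, -0.469, 0.227] pointing down, gripper open.
Joint ranges: [-2.53, 2.53], [-0.77, 2.02], [0.04, 2.7], [-1, 4.14], [0.28, 2.66], [-3.11, 3.11]. Speed limits (rad/s): [2.57, 2.57, 3.14, 3.14, 3.14, 3.14].

INTERFACE

Orientations are given as [roll, pitch, yaw] about the fixed x, y, z axes, in that order (R = Rz(yaw) Ry(pitch) Rx(roll)).
In Python, from cell import * gives the robot as it stands.
- The arm moves only by the shell command python3 -m inch 'ROWS' [OPENING] [FORCE]. ROWS is JSON, a list that holds one entry, the list of rows, each a list of 4 numbers: the shift along the tool's x, y, z in mm, then the turn about the tool's z in rad. In form: [[[x, y, z, roll], ...]]. A call has 1 to 10 rows; each row shifts and turns the commanded pose from where the row before left it, along the tool's axes as they then stand; what a row does not reach is not made up. A row lasts 1/8 s, in which the tool goes at most 62.5 mm and 10.7 degrees, less where a joint would pass 70% of its speed; a pose out of reach is approached as far as the arm can. A call with a gripper value outside its range is refused whole. OPENING is the closure, from -1 (fully open) to 1 (shut), set as the call begins (- or left out, the last holds). The fingers move at their own pace and stop on an object; FORCE is the grip in N (left out, the last holds). Time passes only in rows, so rows that do not move let the fingers close. It gives the time, the measured TCP pose, the force and the opening at its end, in the units of the state.
- observe(): the state, without advancing time (a new reading comes with each control period).
- read_camera(name): name is "scene" or "top" or "wrist"; returns a dict with "img" (400x640x3 uint8, blue, green, red), "fx", "fy", "cx", "cy" (pixels), "k1" (the pictures are not rectified: a ray, as slopes to the right and down, at radius r is drawn at 1 + k1 r^2 times it, then the intrinsics apply), "eye" and "rotation" of the camera in the world; the wrist camera has in their place "T_tool_cam" (4x4, takes a point from camera to tool coordinates, whose origin is the TCP and whose axes are the flange's). Camera axes: x right, y down, z forward; pixel columns grow to the right and rows downward; lengths in m; the calibration is good to about 2 mm. A picture is of the moment at which its call begins: read the wrist's pose just before it. There is no depth.
- hand_in(): hands the job in, once; it reports no verdict.
Trained networks look in the newest picture that a camera, given by its name, has taken for a name from the list of things; names that differ only in an ending like _2 or _b are one class to them, and where a whole thing is asked for, a point or a joint stands for the part that bears it (a point fixed in the world has none). Each returns a list of dicts, best first, with "conf" (0 to 1); they miss things now and then, are a little off and sometimes report something else, mostly with a low value. They report only what shows in the picture. A call takes as long as a camera call. They do not tell look-alikes from the thing itself.
- boxes_of(camera, label): "at" ([row, column] in pixels, amid what is visible of it).
- place_of(camera, label): "at" ([row, column] in pixels: a listed point, or the origin of a listed thing).
The state is a dict: "time": time; "qpos": joint angles; "qvel": joint speeds; "joint_efforts": joint torques, N m; "tool_pos": TCP position; "tool_rot": TCP orientation; "contact_force": force on the tool from outside, world axes, zero at the start; "torque": the same for the moment, N m; "opening": finger opening in m.
Only numpy, scipy, OpenCV 4.12 (cv2) and the standard library are available. Lean on these libraries where they do the work, as an engineer would, in place of code of your own. Each camera call takes 0.05 s, during which the arm holds its last target. There are 200 camera calls.

## Working session

There is one attempt and no reset: what is moved stays moved. The work goes in short steps, Python scripts to look and compute and a shell command to move; the robot and the scene stay as the last step left them, time stands still between calls to the robot, and variables do not carry over. Pictures are saved under pics/ and viewed, about 8 in all and at most 12, crops included, and the job is handed in when it is done.

```bash
ls; mkdir -p pics
cat > h.py <<'E'
from cell import *
import numpy as np, cv2
def cam(c):
    if "eye" in c: return np.array(c["eye"]),np.array(c["rotation"]).reshape(3,3)
    from scipy.spatial.transform import Rotation as Ro
    s=c["s"]; R=Ro.from_euler("xyz",s["tool_rot"]).as_matrix(); T=np.array(c["T_tool_cam"])
    return R@T[:3,3]+s["tool_pos"], R@T[:3,:3]
def shot(n):
    s=observe(); c=read_camera(n); c["s"]=s; return c
def KD(c): return np.array([[c["fx"],0,c["cx"]],[0,c["fy"],c["cy"]],[0,0,1.]]),np.array([c["k1"],0,0,0,0])
def back(c,at,z):
    K,D=KD(c); u=cv2.undistortPoints(np.array([[[at[1],at[0]]]],float),K,D)[0,0]
    e,R=cam(c); d=R@[u[0],u[1],1]; return e+d*(z-e[2])/d[2]
def proj(c,P):
    K,D=KD(c); e,R=cam(c); P=np.atleast_2d(P)
    p=cv2.projectPoints((R.T@(P-e).T).T.copy(),np.zeros(3),np.zeros(3),K,D)[0][:,0]; return p[:,::-1]
E
python3 - <<'E'
from h import *
Z=dict(lid_grip=.079,dish=0,dish_rim=.036,mat=0,dock=0,head_grip=.082,head_window=.005,rack=0,tube0_top=.11,tube1_top=.11,tube2_top=.11,tube3_top=.11,mortar=0,beaker=0,jar=0,flask=0)
print(observe()); 
for n in("top","scene"):
    c=shot(n); cv2.imwrite(f"pics/{n}0.png",c["img"]); print(n,cam(c)[0].round(3))
    for k,z in Z.items():
        print(n,k,[(np.round(r["at"]).tolist(),round(r["conf"],2),back(c,r["at"],z)[:2].round(3).tolist()) for r in place_of(n,k)[:4]])
E
python3 -c "import cell;print([x for x in dir(cell) if x[0]!='_'])"
```

```text
pics
{'time': 0.0, 'qpos': array([-1.24997053e+00,  3.42718715e-01,  1.52500973e+00,  1.34374756e-05,
        1.27539077e+00, -1.45988697e-01]), 'qvel': array([ 8.93202958e-05, -7.61406866e-04,  1.63272917e-04,  3.74063891e-04,
        1.97710885e-04,  1.37574028e-03]), 'joint_efforts': array([-1.42010569e-03, -4.31248248e+01, -2.44220603e+01,  7.17214867e-02,
        5.59448591e-02, -1.08560885e-04]), 'tool_pos': array([ 0.23617407, -0.46842911,  0.22604958]), 'tool_rot': array([-3.14008420e+00, -2.34782499e-04,  4.66810397e-01]), 'contact_force': array([ 0.71249785, -0.55940429, -0.16954717]), 'torque': array([-0.01493844, -0.00490741,  0.03077006]), 'opening': 0.0914814062292936}
['IKError', 'boxes_of', 'grip_point_offset', 'hand_in', 'observe', 'place_of', 'read_camera']Traceback (most recent call last):
  File "<stdin>", line 5, in <module>
  File "h.py", line 4, in cam
    if "eye" in c: return np.array(c["eye"]),np.array(c["rotation"]).reshape(3,3)
                                             ~~~~~~~~~~~~~~~~~~~~~~~~~~~~~~~^^^^^
ValueError: cannot reshape array of size 3 into shape (3,3)
```

```bash
sed -i 's/^    if "eye".*/    if "eye" in c: return np.array(c["eye"]),Ro.from_euler("xyz",c["rotation"]).as_matrix()/; s/^    from scipy.*//; s/^import numpy/from scipy.spatial.transform import Rotation as Ro\nimport numpy/' h.py
python3 - <<'E'
from h import *
Z=dict(lid_grip=.079,dish_rim=.036,mat=0,dock=0,head_grip=.082,rack=0,tube0_top=.11,tube1_top=.11,tube2_top=.11,tube3_top=.11,mortar=0,beaker=0,jar=0,flask=0)
print(grip_point_offset)
for n in("top","scene"):
    c=shot(n); cv2.imwrite(f"pics/{n}0.png",c["img"]); print(n,cam(c)[0].round(3),cam(c)[1].round(2).tolist())
    for k,z in Z.items():
        if n=="scene" and k[:4] in("tube","mort","beak","jar","flas"): continue
        print(n,k,[(np.round(r["at"]).tolist(),round(r["conf"],2),back(c,r["at"],z)[:2].round(3).tolist()) for r in place_of(n,k)[:4]])
E
```

```text
0.0188
top [0.29  0.024 1.385] [[-0.02, -0.99, 0.13], [-1.0, 0.02, -0.01], [0.01, -0.13, -0.99]]
top lid_grip [([235.0, 460.0], 0.97, [0.328, -0.422]), ([231.0, 401.0], 0.73, [0.346, -0.233]), ([173.0, 444.0], 0.68, [0.529, -0.38]), ([286.0, 421.0], 0.63, [0.176, -0.291])]
top dish_rim [([173.0, 441.0], 0.54, [0.536, -0.384])]
top mat [([176.0, 365.0], 0.89, [0.536, -0.135]), ([155.0, 305.0], 0.37, [0.612, 0.064]), ([192.0, 250.0], 0.32, [0.491, 0.249])]
top dock [([196.0, 253.0], 0.69, [0.478, 0.24]), ([156.0, 303.0], 0.67, [0.609, 0.072])]
top head_grip [([192.0, 248.0], 0.88, [0.479, 0.243])]
top rack [([185.0, 309.0], 0.64, [0.511, 0.051])]
top tube0_top [([202.0, 309.0], 0.59, [0.44, 0.05])]
top tube1_top [([185.0, 310.0], 0.6, [0.493, 0.047])]
top tube2_top [([175.0, 365.0], 0.6, [0.519, -0.124]), ([170.0, 308.0], 0.45, [0.54, 0.052])]
top tube3_top [([155.0, 304.0], 0.61, [0.586, 0.063])]
top mortar [([127.0, 401.0], 0.98, [0.704, -0.267]), ([184.0, 307.0], 0.68, [0.514, 0.058])]
top beaker [([122.0, 236.0], 0.82, [0.735, 0.3])]
top jar [([124.0, 335.0], 0.8, [0.72, -0.042])]
top flask [([181.0, 178.0], 0.79, [0.533, 0.495]), ([185.0, 306.0], 0.3, [0.511, 0.063])]
scene [0.977 0.898 0.752] [[-0.87, 0.25, -0.43], [0.5, 0.47, -0.73], [0.02, -0.84, -0.54]]
scene lid_grip [([144.0, 281.0], 0.77, [0.373, -0.36]), ([151.0, 234.0], 0.72, [0.527, -0.388]), ([151.0, 338.0], 0.71, [0.231, -0.233]), ([164.0, 305.0], 0.6, [0.37, -0.2])]
scene dish_rim [([166.0, 234.0], 0.88, [0.537, -0.368]), ([211.0, 301.0], 0.37, [0.471, -0.038])]
scene mat [([214.0, 270.0], 0.84, [0.531, -0.114]), ([212.0, 300.0], 0.2, [0.45, -0.084])]
scene dock [([287.0, 354.0], 0.87, [0.487, 0.253])]
scene head_grip [([255.0, 356.0], 0.85, [0.479, 0.238]), ([281.0, 355.0], 0.55, [0.529, 0.308])]
scene rack [([246.0, 303.0], 0.81, [0.519, 0.063])]
```

View pics/top0.png

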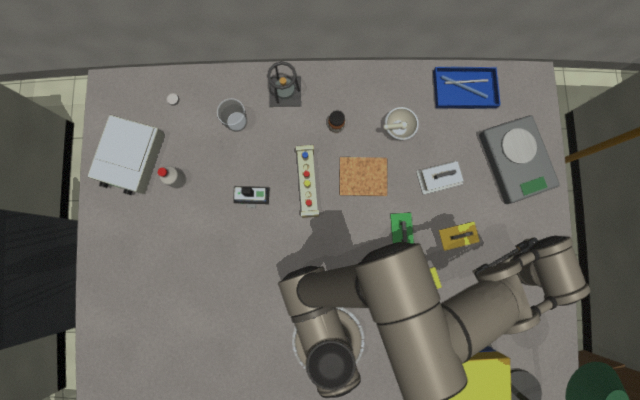

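View pics/scene0.png

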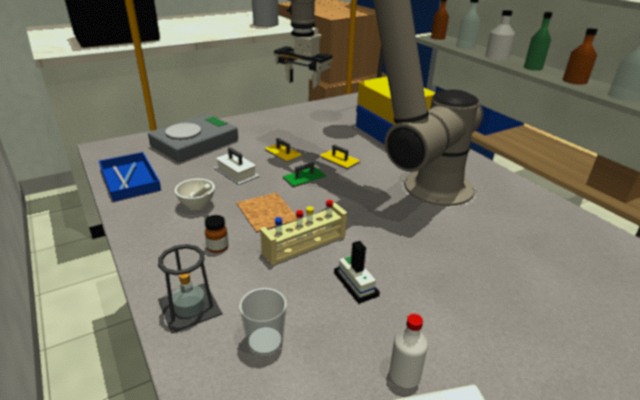

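```bash
python3 -m inch '[[[0,0,-10,-0.18],[0,0,-10,-0.18],[0,0,-10,-0.18],[0,0,-10,-0.18],[0,0,-10,-0.18],[0,0,-10,-0.18],[0,0,0,-0.12]]]' -1; python3 -m inch '[[[9,50,0,0],[9,50,0,0],[9,50,0,0],[9,50,0,0],[9,50,0,0],[9,50,0,0],[0,0,0,0],[0,0,0,0]]]'
python3 - <<'E'
from h import *
c=shot("wrist"); cv2.imwrite("pics/w0.png",c["img"]); print(c["T_tool_cam"],c["fx"],c["s"]["tool_pos"],c["s"]["tool_rot"])
Z=dict(lid_grip=.079,dish=0,mat=0)
for k,z in Z.items(): print(k,[(np.round(r["at"]).tolist(),round(r["conf"],2),back(c,r["at"],z)[:2].round(3).tolist()) for r in place_of("wrist",k)[:4]])
E
```

```text
time: 2.02
tool_pos: [0.2364, -0.4692, 0.2876]
tool_rot: [3.141, 0.002, 1.671]
contact_force: [1.0, -0.1, 1.0]
opening: 0.0916
time: 3.02
tool_pos: [0.5295, -0.3863, 0.2863]
tool_rot: [-3.141, -0.0, 1.667]
contact_force: [-0.5, 0.1, -0.2]
opening: 0.0917
[[-5.19557691e-04 -9.60999626e-01 -2.76549180e-01  7.44504405e-02]
 [ 9.99999657e-01 -6.77769848e-04  4.76512198e-04 -4.34232600e-04]
 [-6.45364740e-04 -2.76548838e-01  9.60999648e-01 -1.57906221e-01]
 [ 0.00000000e+00  0.00000000e+00  0.00000000e+00  1.00000000e+00]] 309.32746177135084 [ 0.52945867 -0.38631156  0.28633787] [-3.14069093e+00 -2.53293783e-04  1.66716756e+00]
lid_grip [([195.0, 169.0], 0.93, [0.347, -0.428]), ([48.0, 174.0], 0.8, [0.358, -0.26]), ([81.0, 48.0], 0.58, [0.211, -0.306]), ([175.0, 317.0], 0.57, [0.527, -0.386])]
dish []
mat []
```

View pics/w0.png

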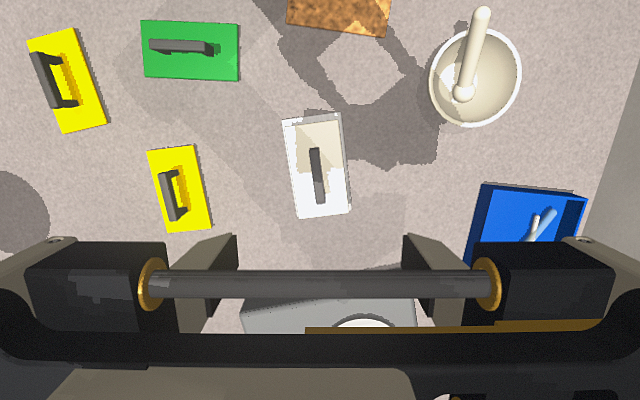

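Run:
```python
from h import *
c=shot("wrist"); im=c["img"]
print(back(c,[175,317],.073))
g=im.max(2).astype(int); sat=g-im.min(2)
m=np.zeros(g.shape,np.uint8); m[105:225,275:358]=1
w=((g>200)|((g>165)&(sat<60)))*m; w=w.astype(np.uint8); w=cv2.morphologyEx(w,cv2.MORPH_CLOSE,np.ones((15,15)))
n,l,st,_=cv2.connectedComponentsWithStats(w); k=1+st[1:,4].argmax()
for z,mask,name in((.042,l==k,"plate"),(.080,(g<75)&(m>0)&(l==k),"handle")):
    ys,xs=np.nonzero(mask); P=np.array([back(c,(y,x),z)[:2] for y,x in zip(ys,xs)])
    r=cv2.minAreaRect((P*1000).astype(np.float32)); print(name,len(ys),r)
cv2.imwrite("pics/crop1.png",cv2.resize(np.hstack([im[100:225,260:370],cv2.cvtColor(np.uint8((l==k)*255),cv2.COLOR_GRAY2BGR)[100:225,260:370]]),None,fx=3,fy=3))
```

```text
[ 0.52590274 -0.38795821  0.073     ]
plate 9100 ((523.85595703125, -384.4402160644531), (113.81298828125, 158.19203186035156), 5.367829322814941)
handle 19 ((521.7784423828125, -370.0152282714844), (10.144316673278809, 33.113250732421875), 10.54757022857666)
```

View pics/crop1.png

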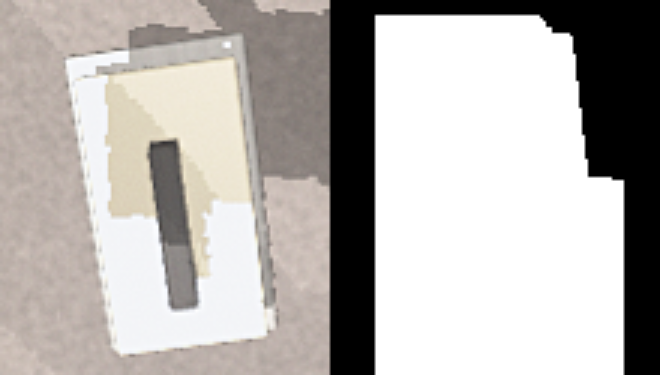

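Run:
```python
from h import *
c=shot("wrist"); print(cam(c)[0],c["s"]["tool_rot"])
q=lambda x,y,z:back(c,(100+(y)/3,260+(x)/3),z)[:2]
a,b=q(164,141,.080),q(184,309,.080); d=a-b
print("handle",a,b,np.hypot(*d),(a+b)/2,"yaw",np.arctan2(d[1],d[0]))
for n,p in dict(right=((240,58),(270,330)),bottom=((115,355),(270,330)),left=((70,75),(115,355))).items():
    a,b=q(*p[0],.042),q(*p[1],.042); d=a-b; print(n,a,b,np.hypot(*d),np.arctan2(d[1],d[0]))
```

```text
[ 0.52132746 -0.31282911  0.44511102] [3.14132277e+00 4.94483217e-04 1.66528175e+00]
handle [ 0.5201166  -0.35353137] [ 0.53443943 -0.4209337 ] 0.0689073149470974 [ 0.52727801 -0.38723253] yaw 1.7801793517675197
right [ 0.54874228 -0.32014289] [ 0.57584584 -0.43846996] 0.12139151584825025 1.795968213601245
bottom [ 0.50631999 -0.45713095] [ 0.57584584 -0.43846996] 0.07198663961798553 -2.8793693298251126
left [ 0.4778703  -0.33381603] [ 0.50631999 -0.45713095] 0.12655416282819365 1.7975367108649802
```

```bash
python3 -m inch '[[[-1,-3,40,-0.12],[0,0,50,0],[0,0,50,0],[0,0,40,0],[0,0,30,0],[0,0,22,0],[0,0,0,0],[0,0,0,0]]]' -1; python3 -m inch '[[[0,0,0,0],[0,0,0,0],[0,0,0,0],[0,0,0,0],[0,0,0,0],[0,0,0,0]]]' 1 30
```

```text
time: 4.32
tool_pos: [0.5272, -0.3883, 0.056]
tool_rot: [3.141, 0.002, 1.786]
contact_force: [-1.0, -0.6, -0.4]
opening: 0.0918
time: 5.08
tool_pos: [0.5268, -0.3876, 0.0547]
tool_rot: [-3.142, -0.0, 1.787]
contact_force: [-0.9, -0.9, 0.1]
opening: 0.0365
```

```bash
python3 -m inch '[[[0,0,0,0],[0,0,0,0],[0,0,0,0],[0,0,0,0],[0,0,0,0],[0,0,0,0]]]'; python3 -m inch '[[[0,0,-8,0],[0,0,-12,0],[0,0,-25,0],[0,0,-35,0],[0,0,-40,0],[0,0,-40,0],[0,0,0,0],[0,0,0,0]]]'
python3 - <<'E'
from h import *
for n in ("top","scene"):
    c=shot(n); 
    for k,z in(("mat",0.),("dish_rim",.036)): print(n,k,[(np.round(r["at"]).tolist(),round(r["conf"],2),back(c,r["at"],z)[:2].round(3).tolist()) for r in place_of(n,k)[:3]])
    # mat by colour
    hsv=cv2.cvtColor(c["img"],cv2.COLOR_BGR2HSV); p=proj(c,[.535,-.125,.006])[0].astype(int)
    m=cv2.inRange(hsv,(5,90,90),(20,255,255)); m[:,:p[1]-50]=0;m[:,p[1]+50:]=0;m[:p[0]-40]=0;m[p[0]+40:]=0
    ys,xs=np.nonzero(m); P=np.array([back(c,(y,x),.006)[:2] for y,x in zip(ys,xs)])
    print(n,"colour",len(ys),cv2.minAreaRect((P*1000).astype(np.float32)))
    cv2.imwrite(f"pics/m_{n}.png",m)
print(observe()["opening"],observe()["tool_pos"])
c=shot("wrist"); cv2.imwrite("pics/w1.png",c["img"])
E
```

```text
time: 5.82
tool_pos: [0.5268, -0.3876, 0.0547]
tool_rot: [-3.142, 0.0, 1.787]
contact_force: [-0.8, -0.7, -0.7]
opening: 0.0117
time: 6.82
tool_pos: [0.5264, -0.3872, 0.2141]
tool_rot: [-3.141, -0.001, 1.787]
contact_force: [0.2, -0.3, -2.4]
opening: 0.0117
top mat [([176.0, 364.0], 0.65, [0.537, -0.134])]
top dish_rim [([175.0, 440.0], 0.62, [0.529, -0.379]), ([201.0, 307.0], 0.52, [0.452, 0.059]), ([157.0, 303.0], 0.41, [0.596, 0.07])]
top colour 1479 ((531.1907958984375, -79.85296630859375), (145.836669921875, 268.0296325683594), 5.695102691650391)
scene mat [([212.0, 270.0], 0.58, [0.526, -0.12])]
scene dish_rim [([166.0, 237.0], 0.77, [0.53, -0.363]), ([212.0, 268.0], 0.67, [0.553, -0.077])]
scene colour 1429 ((597.3443603515625, -187.29806518554688), (265.8911437988281, 346.6570129394531), 17.066394805908203)
0.011889280125872924 [ 0.52659225 -0.38740981  0.21367062]
```

View pics/w1.png

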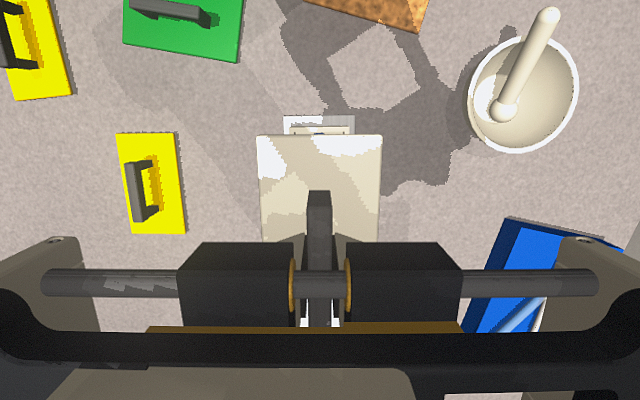

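```bash
python3 -m inch '[[[30,8,0,0],[45,10,0,0],[38,11,0,0],[0,0,0,0],[0,0,0,0]]]'
python3 - <<'E'
from h import *
s=observe(); print(s["tool_pos"],s["tool_rot"])
for n in("wrist","top","scene"):
    c=shot(n); hsv=cv2.cvtColor(c["img"],cv2.COLOR_BGR2HSV)
    m=cv2.inRange(hsv,(5,90,50),(20,255,255)); m=cv2.morphologyEx(m,cv2.MORPH_OPEN,np.ones((2,2))); m=cv2.morphologyEx(m,cv2.MORPH_CLOSE,np.ones((5,5)))
    N,l,st,ct=cv2.connectedComponentsWithStats(m)
    p=proj(c,[.533,-.125,.006])[0]; k=1+np.argmin(np.hypot(ct[1:,1]-p[0],ct[1:,0]-p[1])+1e3*(st[1:,4]<300))
    ys,xs=np.nonzero(l==k); P=np.array([back(c,(y,x),.006)[:2] for y,x in zip(ys,xs)])
    print(n,st[k],cv2.minAreaRect((P*1000).astype(np.float32)))
    if n=="wrist": cv2.imwrite("pics/w2.png",c["img"])
E
```

```text
time: 7.8
tool_pos: [0.5311, -0.2715, 0.2148]
tool_rot: [3.142, 0.001, 1.787]
contact_force: [-0.3, 0.6, -2.1]
opening: 0.0122
[ 0.53108583 -0.27149817  0.21480493] [3.14151852e+00 8.00346602e-04 1.78710490e+00]
wrist [  279     0   150   139 14820] ((536.4706420898438, -135.51754760742188), (149.77748107910156, 129.8046112060547), 88.18334197998047)
top [ 341  158   47   39 1769] ((532.2869262695312, -131.74517822265625), (154.87924194335938, 127.29967498779297), 87.54815673828125)
scene [ 238  194   61   39 1384] ((535.0009765625, -121.26689147949219), (165.23275756835938, 132.80184936523438), 88.96046447753906)
```

View pics/w2.png

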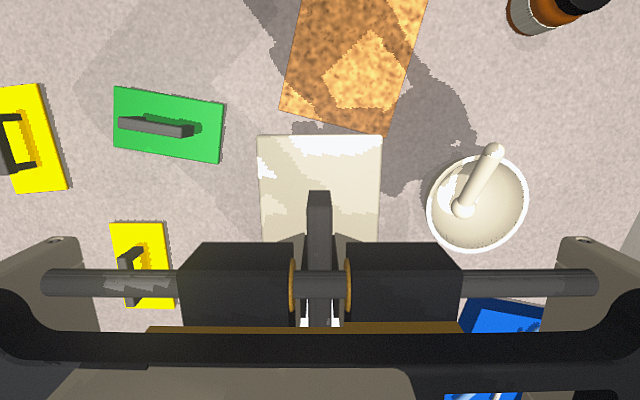

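```bash
python3 -m inch '[[[35,9,0,0],[55,14,0,0],[47,13,0,0],[0,0,10,0.124],[0,0,40,0.123],[0,0,50,0],[0,0,45,0],[0,0,25,0],[0,0,10,0],[0,0,0,0]]]'; python3 -m inch '[[[0,0,2,0],[0,0,2,0],[0,0,1,0],[0,0,1,0],[0,0,1,0],[0,0,0,0]]]'
```

```text
time: 9.2
tool_pos: [0.5369, -0.13, 0.0346]
tool_rot: [-3.141, -0.0, 1.539]
contact_force: [-0.0, -0.3, -1.8]
opening: 0.012
time: 9.95
tool_pos: [0.5369, -0.1295, 0.0287]
tool_rot: [3.141, 0.0, 1.54]
contact_force: [-2.4, 0.4, 6.4]
opening: 0.0117
```

```bash
python3 -m inch '[[[0,0,0,0],[0,0,0,0],[0,0,0,0],[0,0,0,0],[0,0,0,0],[0,0,0,0]]]' -1; python3 -m inch '[[[0,0,-10,0],[0,0,-40,0],[0,0,-55,0],[0,0,-60,0],[0,0,-60,0],[0,0,-55,0],[0,0,-20,0],[0,0,0,0]]]'
python3 - <<'E'
from h import *
c=shot("wrist"); cv2.imwrite("pics/w3.png",c["img"]); print(c["s"]["tool_pos"],c["s"]["tool_rot"])
print([(np.round(r["at"]).tolist(),round(r["conf"],2),back(c,r["at"],.047)[:2].round(4).tolist()) for r in place_of("wrist","lid_grip")[:4]])
E
```

```text
time: 10.7
tool_pos: [0.5367, -0.1295, 0.0277]
tool_rot: [-3.141, 0.0, 1.54]
contact_force: [0.4, -0.1, 0.1]
opening: 0.0671
time: 11.7
tool_pos: [0.5371, -0.1296, 0.3299]
tool_rot: [3.138, 0.002, 1.54]
contact_force: [0.4, 0.1, 0.8]
opening: 0.0919
[ 0.53707989 -0.12957643  0.32989936] [3.13751018e+00 1.54452914e-03 1.53987580e+00]
[([168.0, 316.0], 0.81, [0.534, -0.1334]), ([349.0, 208.0], 0.81, [0.3345, -0.4459]), ([250.0, 196.0], 0.66, [0.3422, -0.2563]), ([314.0, 318.0], 0.6, [0.5273, -0.3791])]
```

View pics/w3.png

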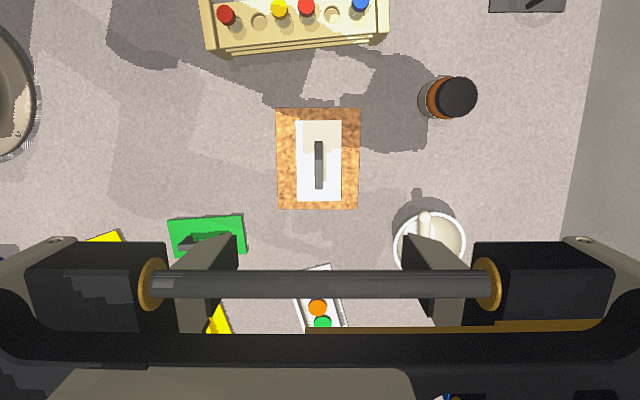

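```bash
python3 -m inch '[[[25,-5,0,0],[50,-9,0,0],[55,-10,0,0],[55,-10,0,0],[55,-10,0,0],[55,-10,0,0],[50,-10,0,0],[25,-5,0,0],[0,0,0,0],[0,0,0,0]]]'
python3 - <<'E'
from h import *
c=shot("wrist"); cv2.imwrite("pics/w4.png",cv2.resize(c["img"][60:300,200:440],None,fx=2.5,fy=2.5)); print(c["s"]["tool_pos"],c["s"]["tool_rot"])
for k,z in(("head_grip",.082),("dock",0)):print(k,[(np.round(r["at"]).tolist(),round(r["conf"],2),back(c,r["at"],z)[:2].round(4).tolist()) for r in place_of("wrist",k)[:3]])
E
```

```text
time: 13.05
tool_pos: [0.4791, 0.2417, 0.3267]
tool_rot: [-3.14, 0.001, 1.54]
contact_force: [-0.1, -0.4, -0.5]
opening: 0.0921
[0.47908839 0.24168    0.32665234] [-3.13981817e+00  1.28681593e-03  1.53952867e+00]
head_grip [([169.0, 324.0], 0.76, [0.4849, 0.2422])]
dock [([162.0, 319.0], 0.96, [0.4782, 0.2395])]
```

View pics/w4.png

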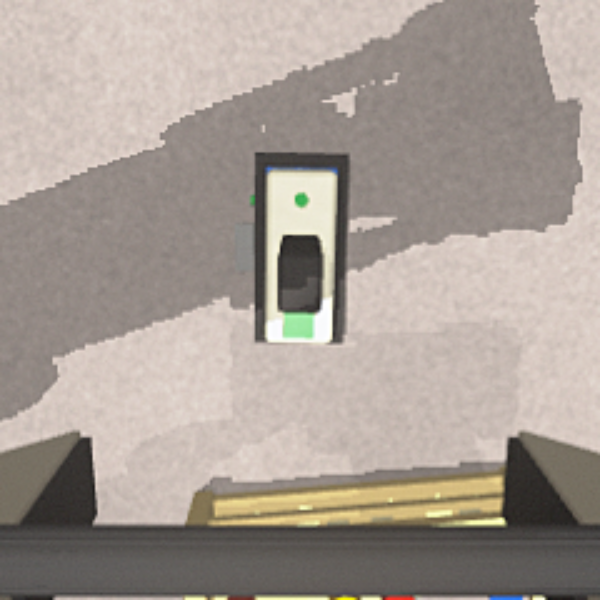

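Run:
```python
from h import *
c=shot("wrist")
q=lambda x,y,z:back(c,(60+y/2.5,200+x/2.5),z)[:2]
for n,z,pp in(("box",.047,[(265,171),(338,171),(333,342),(265,342)]),("dock",.014,[(255,153),(349,153),(343,342),(256,342)]),("gripbase",.047,[(283,236),(319,236)]),("griptop",.117,[(278,254),(322,254),(322,312),(278,312)])):
    P=np.array([q(*p,z) for p in pp]); print(n,P.mean(0).round(4),P.round(4).tolist())
    if len(P)==4:
        d=(P[0]+P[1]-P[2]-P[3])/2; print(np.hypot(*d),np.hypot(*(P[0]-P[1])),np.hypot(*(P[2]-P[3])),"yaw",np.arctan2(d[1],d[0]))
g=c["img"].max(2)[60:300,200:440]; r=cv2.resize(g,None,fx=2.5,fy=2.5)
for y in (200,250,265,280,295,308): print(y,''.join('#' if v<70 else '.' if v>150 else '+' for v in g[int(y/2.5),98:145]))
for x in (285,300,315): print(x,''.join('#' if v<70 else '.' if v>150 else '+' for v in g[56:144,int(x/2.5)]))
```

```text
box [0.4805 0.2438] [[0.4626, 0.2936], [0.503, 0.2922], [0.4982, 0.1941], [0.4582, 0.1954]]
0.09825176921004335 0.040423542379192705 0.03998333752232133 yaw 1.523899359527187
dock [0.4809 0.2436] [[0.4557, 0.3025], [0.5113, 0.3007], [0.5057, 0.1847], [0.4507, 0.1865]]
0.11608236699514894 0.055642248757007316 0.055009046135378735 yaw 1.5254132425446656
gripbase [0.4813 0.2569] [[0.4712, 0.2573], [0.4915, 0.2566]]
griptop [0.4802 0.2435] [[0.4701, 0.2581], [0.4912, 0.2574], [0.4905, 0.2289], [0.469, 0.2296]]
0.028490423013154784 0.021060268147949774 0.021500607302293147 yaw 1.5383455369855137
200 ...++##+............................####+..++++
250 ++++###+.....#################.....+###++.+++++
265 ++++###+.....##++++#+##+######+....+###++++++++
280 ..++###+.....######++##++++++#+....##+++.......
295 ++++###+.....#++++++++++++++##+....##+++.......
308 ...+#+#+.....##++++++++######......##++........
285 +++++##+##++..........................##########+#+#+#+###+++++++++++...................
300 +++++##++##+..........................#########+####+######++++++++++...................
315 +++.++#++#++...........................################+++++++######....................
```

```bash
python3 -m inch '[[[2,1,40,0.014],[0,0,55,0],[0,0,55,0],[0,0,50,0],[0,0,35,0],[0,0,20,0],[0,0,8,0],[0,0,0,0],[0,0,0,0]]]' -1; python3 -m inch '[[[0,0,0,0],[0,0,0,0],[0,0,0,0],[0,0,0,0],[0,0,0,0],[0,0,0,0],[0,0,0,0],[0,0,0,0],[0,0,0,0],[0,0,0,0]]]' 1 40
```

```text
time: 14.38
tool_pos: [0.4811, 0.2445, 0.0657]
tool_rot: [3.14, -0.001, 1.526]
contact_force: [-0.2, 0.0, -0.1]
opening: 0.0919
time: 15.62
tool_pos: [0.4801, 0.2444, 0.0645]
tool_rot: [-3.141, 0.0, 1.526]
contact_force: [-1.1, 0.2, -1.8]
opening: 0.022
```

```bash
python3 -m inch '[[[0,0,-5,0],[0,0,-10,0],[0,0,-20,0],[0,0,-35,0],[0,0,-45,0],[0,0,-45,0],[0,0,-30,0],[0,0,-10,0],[0,0,0,0],[0,0,0,0]]]'
python3 - <<'E'
from h import *
c=shot("wrist"); cv2.imwrite("pics/w5.png",c["img"]); print(c["s"]["tool_pos"],c["s"]["tool_rot"],c["s"]["torque"])
c=shot("scene"); cv2.imwrite("pics/s5.png",np.hstack([cv2.resize(c["img"][100:330,220:440],None,fx=2,fy=2)]))
E
```

```text
time: 16.88
tool_pos: [0.4797, 0.2442, 0.2631]
tool_rot: [-3.139, 0.001, 1.526]
contact_force: [-0.0, -0.1, -3.4]
opening: 0.0217
[0.47965951 0.24418012 0.26309717] [-3.13886666e+00  1.17689472e-03  1.52574540e+00] [ 0.01266246 -0.07610039  0.01327986]
```

View pics/s5.png

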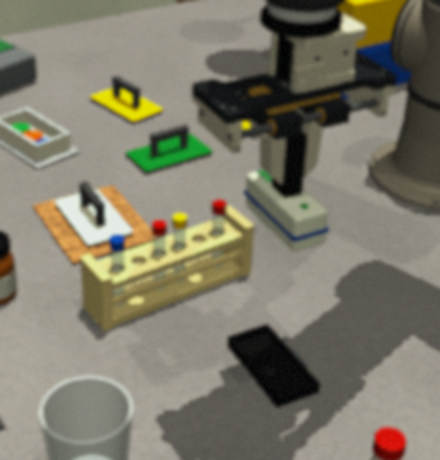

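```bash
python3 -m inch '[[[-20,-1,0,0],[-40,-2,0,0],[-50,-2,0,0],[-55,-2,0,0],[-55,-2,0,0],[-55,-2,0,0],[-55,-2,0,0],[-55,-2,0,0],[-55,-2,0,0]]]'; python3 -m inch '[[[-55,-2,0,0],[-55,-2,0,0],[-50,-2,0,0],[-36,0,0,0],[-20,0,0,0],[0,0,0,-0.1],[0,0,0,-0.11],[0,0,0,-0.05],[0,0,0,0],[0,0,0,0]]]'
python3 - <<'E'
from h import *
c=shot("wrist"); cv2.imwrite("pics/w6.png",c["img"]); print(c["s"]["tool_pos"],c["s"]["tool_rot"])
print([(np.round(r["at"]).tolist(),round(r["conf"],2),back(c,r["at"],.036)[:2].round(4).tolist()) for r in place_of("wrist","dish_rim")[:3]])
print([(np.round(r["at"]).tolist(),round(r["conf"],2),back(c,r["at"],c["s"]["tool_pos"][2]+.0188)[:2].round(4).tolist()) for r in place_of("wrist","head_grip")[:3]])
E
```

```text
time: 18.1
tool_pos: [0.4422, -0.1967, 0.2645]
tool_rot: [-3.141, 0.0, 1.525]
contact_force: [0.6, -0.0, -2.5]
opening: 0.0219
time: 19.35
tool_pos: [0.4273, -0.41, 0.2645]
tool_rot: [-3.141, -0.0, 1.784]
contact_force: [0.3, 0.6, -2.9]
opening: 0.0219
[ 0.42728212 -0.4100346   0.26454453] [-3.14124989e+00 -2.59035052e-04  1.78441315e+00]
[([173.0, 401.0], 0.92, [0.5285, -0.389])]
[([268.0, 320.0], 0.69, [0.4276, -0.4109])]
```

View pics/w6.png

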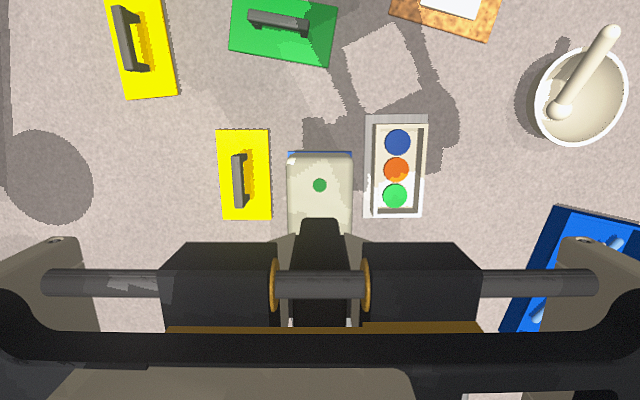

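Run:
```python
import cv2
i=cv2.imread("pics/w6.png")[100:230,350:440]
i=cv2.resize(i,None,fx=4.5,fy=4.5,interpolation=cv2.INTER_CUBIC)
cv2.imwrite("pics/crop6.png",i)
```

```text
(no output)
```

View pics/crop6.png

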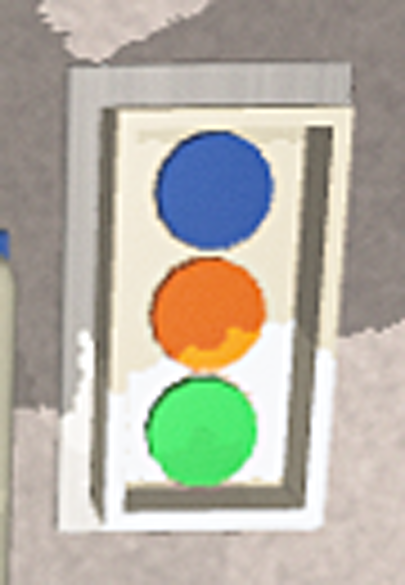

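Run:
```python
from h import *
c=shot("wrist")
q=lambda x,y,z:back(c,(100+y/4.5,350+x/4.5),z)[:2]
for n,z,pp in(("rim",.036,[(117,108),(353,107),(324,530),(104,524)]),("footTLTRBL",.006,[(68,63),(352,63),(58,530)])):
    P=np.array([q(*p,z) for p in pp]); print(n,P.round(4).tolist())
    if n=="rim":
        d=(P[0]+P[1]-P[2]-P[3])/2; print(P.mean(0),np.hypot(*d),np.hypot(*(P[0]-P[1])),np.hypot(*(P[2]-P[3])),"yaw",np.arctan2(d[1],d[0]), [np.arctan2(*(P[i]-P[j])[::-1]) for i,j in((0,3),(1,2))])
    else:
        e=P[0]-P[2]; print((P[1]+P[2])/2,np.hypot(*e),np.hypot(*(P[1]-P[0])),np.arctan2(e[1],e[0]))
s=c["s"]; tp=s["tool_pos"]
t=np.array([.528,-.389])-tp[:2]; y=1.790; print(tp,s["tool_rot"],"dtool",t@[np.cos(s["tool_rot"][2]),np.sin(s["tool_rot"][2])],t@[np.sin(s["tool_rot"][2]),-np.cos(s["tool_rot"][2])])
```

```text
rim [[0.4822, -0.3368], [0.5449, -0.3227], [0.5736, -0.4407], [0.5095, -0.4526]]
[ 0.52757793 -0.38820562] 0.12017685146921091 0.06422281958494866 0.06519507340184819 yaw 1.806060872422975 [np.float64(1.802307634131349), np.float64(1.8097372795636375)]
footTLTRBL [[0.4706, -0.3276], [0.5512, -0.3097], [0.5034, -0.4666]]
[ 0.52730661 -0.38815702] 0.14282420377766653 0.08256893288534671 1.8025900281620155
[ 0.42765144 -0.40989576  0.26467234] [-3.14148655e+00 -4.95502306e-05  1.78526644e+00] dtool -0.0009401283840262536 0.10249674240112693
```

```bash
python3 -m inch '[[[0,20,0,0],[0,40,0,0],[1,32,0,0],[0,10,0,-0.016],[0,0,30,0],[0,0,45,0],[0,0,40,0],[0,0,20,0],[0,0,8,0],[0,0,0,0]]]'; python3 -m inch '[[[0,0,0,0],[0,0,3,0],[0,0,3,0],[0,0,0,0],[0,0,0,0],[0,0,0,0]]]'
```

```text
time: 20.8
tool_pos: [0.5274, -0.3873, 0.1219]
tool_rot: [-3.142, 0.0, 1.802]
contact_force: [0.1, -0.8, -2.8]
opening: 0.0221
time: 21.55
tool_pos: [0.5273, -0.3872, 0.1158]
tool_rot: [3.142, 0.0, 1.802]
contact_force: [0.4, 0.4, -3.0]
opening: 0.0214
```

Run:
```python
from h import *
def draw(n):
    c=shot(n); k=4 if n!="wrist" else 1.5; C=np.array([.5275,-.3882]); a=1.802-np.pi/2; R=np.array([[np.cos(a),-np.sin(a)],[np.sin(a),np.cos(a)]])
    im=c["img"]; ctr=proj(c,[*C,.07])[0]; r0,c0=(max(0,int(ctr[0])-50),max(0,int(ctr[1])-45)) if n!="wrist" else (90,210)
    h,w=(100,95) if n!="wrist" else (230,220)
    im=cv2.resize(im[r0:r0+h,c0:c0+w],None,fx=k,fy=k,interpolation=cv2.INTER_CUBIC)
    for hx,hy,z,col in((.032,.060,.036,(0,0,255)),(.02,.05,.056,(0,255,0)),(.02,.05,.098,(255,0,255))):
        P=[[*(C+R@[sx*hx,sy*hy]),z] for sx,sy in((-1,-1),(1,-1),(1,1),(-1,1))]
        p=((proj(c,P)-[r0,c0])*k)[:,::-1]; cv2.polylines(im,[np.int32(p.round())],True,col,1)
    return cv2.resize(im,(390,400))
cv2.imwrite("pics/final.png",np.hstack([draw("scene"),draw("wrist")]))
print([(round(r["conf"],2),back(shot("scene"),r["at"],.056+.077).round(4)) for r in place_of("scene","head_grip")[:2]])
print([(round(r["conf"],2),back(shot("top"),r["at"],.056+.077).round(4)) for r in place_of("top","head_grip")[:2]])
s=observe();print(s["tool_pos"],s["tool_rot"],s["contact_force"])
```

```text
[(0.95, array([ 0.5278, -0.3943,  0.133 ]))]
[(0.74, array([0.467 , 0.2341, 0.133 ]))]
[ 0.52727494 -0.38713854  0.11577538] [3.14155755e+00 1.06091702e-04 1.80176269e+00] [ 0.897284   -0.0476882  -3.87260791]
```

View pics/final.png

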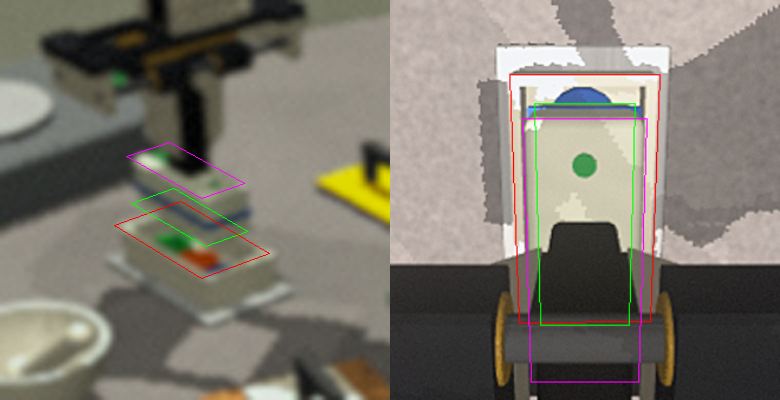

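```bash
python3 -c "
from cell import *
print(observe()['qvel'].round(4)); print(hand_in())"
```

```text
[-0.0001  0.0007  0.0009 -0.0007 -0.0005  0.0007]
the job is handed in; nothing more can be done
None
```

I lifted the white lid off the dish and laid it flat in the middle of the cork mat. I then took the scan head from its dock and carried it over the rack, with its underside about 95 mm above the tube tops. I handed in at about 22 s with the head held still over the open dish.

**Final pose:** the tool is level to under 0.001 rad. It is within about 1 mm of the measured dish centre (0.5275, -0.388), with its yaw matching the dish's long side at 1.80 rad. The underside is about 20 mm above the rim. That gap comes from the tool height and where I gripped the head, not from a direct measurement. The wrist force read only the head's weight, about 3–4 N.

**Lid:** the wrist picture after release showed it centred on the mat to within a few mm. The later scene picture still showed it there, with the tubes upright. I did not check it again at the very end.

**Checks that disagreed:**
- The scene camera's network put the head grip about 6 mm off along the dish. In the overlays from both cameras the head and dish outlines shifted together by a few mm at most, so I took this as network and calibration error.
- The top camera's network did not find the head at its new place; it reported a point near the dock.

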